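# Clear the glass offcuts and lift the waste tray

## Robot

A 6-joint arm with a two-finger parallel gripper is mounted at the origin on the work surface. World frame = base frame: x ahead of the robot, y to its left, z up, the work surface at z = 0. Lengths are in mm, angles in rad, forces in N, time in s.
With the tool pointing down it reaches from about 350 to 875 mm from the base axis. Payload 4.2 kg.
Tool frame: the origin (TCP) lies midway between the tips of the shut fingers; the grasp point (between the pads) lies 19 mm behind it; z points along the fingers, x is the direction in which the jaws open and shut, and the axes are right-handed (so a half turn about z gives the same grasp; the last joint's range is limited). The gripper opens to 85 mm and grips with 20 to 120 N. Pads are 22 mm wide; open, the fingers measure 114 mm over their backs; the gripper's body (76 mm by 85 mm) begins 54 mm behind the grasp point. The pads swing forward as they close: fully open they stand 13 mm farther back than shut.
Start: joints at [1.423, 0.385, 0.008, 0, -1.194, -0.259], TCP at [247.262, 573.987, 231.312] pointing down, gripper open.
Joint ranges: [-3.14, 3.14], [-1.21, 2.06], [-1.07, 1.41], [-3.16, 2.05], [-2.99, -0.16], [-3.1, 3.1]. Speed limits (rad/s): [2.79, 2.79, 3.14, 3.14, 3.14, 3.14].

## Interface

Orientations are given as a unit quaternion [w, x, y, z].
In Python, from bench import * gives the robot as it stands. Calls block until the motion is done:
- move_pose(position, orientation): joint-space move of the TCP to a pose.
- line_to(position, orientation=None, vel=150): straight line of the TCP; orientation=None keeps the orientation; vel is the mean speed in mm/s.
- set_joints(angles): joint-space move.
- gripper_open() and gripper_close(grip_force=None): open the fingers fully, or close them until they stop; grip_force is the grip in N (None keeps the last).
- pause(seconds).
- ik(position, orientation): joint angles nearest the present ones, or None.
- read_camera(name): name is "side" or "top"; returns the picture (400x640x3 uint8, red, green, blue); there is no depth.
- camera_model(name): a dict with "camera_matrix" (3x3 intrinsics, pixels), "k1" (the pictures are not rectified: a ray, as slopes to the right and down, at radius r is drawn at 1 + k1 r^2 times it, then the intrinsics apply), "origin" and "rotation" of the camera in the world. Camera axes: x right, y down, z forward; pixel columns grow to the right and rows downward; lengths in mm; the calibration is good to about 2 mm. A picture is of the moment at which its call begins. camera_model takes no time and is no camera call.
A pose or a line that the arm cannot do raises IKError and nothing moves.
- job_done(): hands the job in, once; it reports no verdict.
Readings, each from a call of its own:
- current_time(): time.
- current_joint_positions(): joint angles.
- current_qvel(): joint speeds.
- current_joint_efforts(): joint torques, N m.
- current_tool_pos(): TCP position.
- current_eef_rot(): TCP orientation.
- current_contact_force(): force on the tool from outside, world axes, zero at the start.
- current_ft_torque(): the same for the moment, N m.
- current_opening(): finger opening in mm.
Only numpy, scipy, OpenCV 4.12 (cv2) and the standard library are available. Lean on these libraries where they do the work, as an engineer would, in place of code of your own. Each camera call takes 0.05 s, during which the arm holds its last target. There are 200 camera calls.

## Task

With the scraper in the gripper, wipe the three offcuts of black glass off the white cutting board into the metal tray that stands against its end, never touching the sharp glass with the gripper and leaving the bottles and other things where they are. Then stand the scraper upright on the board and let go of it, take the tray by its bar and lift it, level and with all the glass in it, about 10 cm above the table. Finish while still holding it there, steady and level: do not put it down.

Things in the scene. Friction and masses are not known exactly. Their poses are not given: they have to be found in the camera images.
- board: White-topped glass-cutting board, a solid block fixed to the table: 160 mm (its x) by 200 mm (its y), top 45 mm above the table. Origin: centre of its underside, z up. On the table beside its two y ends stand the scraper and the tray, one at each, either way round.
- scraper: Loose upright scraper block, symmetric, 0.2 to 0.35 kg: foot 112 mm (its x) by 34 mm (its y), 22 mm high, rubber sole; above it, centred, a wooden handle 60 mm (x) by 18 mm (y) from 22 to 85 mm height. Origin: centre of its underside, z up. Starts on the table at the other end of the board from the tray, its axis about 60 mm off the board's edge, x within 0.2 rad of the board's x.
- tray: Loose aluminium tray, 0.2 to 0.4 kg: 170 mm (its x) by 110 mm (its y), walls 28 mm high, walls and floor 3 mm thick; a 36 mm wide upright at each x end carries a wooden bar along x over its centre. Origin: centre of its underside, z up. Starts on the table against one y end of the board (gap 1 to 8 mm), x along the board's x, rim 17 mm below the board's top.
- tray_bar (a point): Centre of the tray's carrying bar, 98 mm above the tray's underside, over its balance point. The bar is 170 mm long (tray x), 12 mm wide (tray y) and 14 mm high (91 to 105 mm above the underside); frame parallel to the tray's.
- chip0: Loose offcut of black glass, 30 x 22 x 7 mm, 12 g, lying on the board's top within 50 mm of its centre. Origin at the centre of its underside. Sharp: the gripper must not touch it.
- chip1: Loose offcut of black glass, 36 x 20 x 7 mm, 12 g, lying on the board's top within 50 mm of its centre. Origin at the centre of its underside. Sharp: the gripper must not touch it.
- chip2: Loose offcut of black glass, 26 x 24 x 7 mm, 12 g, lying on the board's top within 50 mm of its centre. Origin at the centre of its underside. Sharp: the gripper must not touch it.
- amber: Bystander, loose, to be left alone: amber glass dropper bottle, 32 mm across, 98 mm tall, behind the board (its far side from the robot). Origin at the centre of its underside.
- amber_tall: Bystander, loose, to be left alone: larger amber glass dropper bottle, 38 mm across, 113 mm tall, on the robot's left. Origin at the centre of its underside.
- white_dropper: Bystander, loose, to be left alone: white plastic dropper bottle, 32 mm across, 98 mm tall, on the robot's right. Origin at the centre of its underside.
- shot_glass: Bystander, loose, to be left alone: small open clear glass, 42 mm across, 42 mm tall, on the robot's side of the board. Origin at the centre of its underside.
- jar: Bystander, loose, to be left alone: closed glass jar, 60 mm across, 75 mm tall, on the robot's left, farther out than the tall amber bottle. Origin at the centre of its underside.
- brush: Bystander, loose, to be left alone: flat brush with a green plastic handle, lying on the table on the robot's right.
There are look-alikes about, which are no part of the job. Several things look just like the scraper: the one meant starts farthest to the robot's right.

How it is judged (in metres and radians):
On the way, in this order (a step that is already met when the one before it is completed fails the run):
1. all three offcuts lie in the tray, still standing on the table, with the scraper in the gripper (x of chip0 in the frame of tray between -0.084 and 0.084 m and y of chip0 in the frame of tray between -0.054 and 0.054 m and z of chip0 in the frame of tray between -0.003 and 0.028 m and x of chip1 in the frame of tray between -0.084 and 0.084 m and y of chip1 in the frame of tray between -0.054 and 0.054 m and z of chip1 in the frame of tray between -0.003 and 0.028 m and x of chip2 in the frame of tray between -0.084 and 0.084 m and y of chip2 in the frame of tray between -0.054 and 0.054 m and z of chip2 in the frame of tray between -0.003 and 0.028 m and height (world z) of tray below 0.01 m and contact force between scraper and the fingers above 0.5 N), for 0.2 s.
2. the scraper stands upright on the board, released (x of scraper in the frame of board between -0.08 and 0.08 m and y of scraper in the frame of board between -0.1 and 0.1 m and z of scraper in the frame of board between 0.04 and 0.05 m and angle between scraper's own z axis and vertical below 0.12 rad and contact force between scraper and the arm below 0.1 N and contact force between scraper and the fingers below 0.1 N), for 0.2 s.
At the end, for the whole second after the job is handed in: The gripper holds the tray at rest with its underside 60 to 180 mm above the table, within about 6 degrees of level, touching neither board nor scraper, with all three offcuts inside it; the scraper stands upright on the board, not touched by the robot (all of step 2 and x of chip0 in the frame of tray between -0.084 and 0.084 m and y of chip0 in the frame of tray between -0.054 and 0.054 m and z of chip0 in the frame of tray between -0.003 and 0.028 m and x of chip1 in the frame of tray between -0.084 and 0.084 m and y of chip1 in the frame of tray between -0.054 and 0.054 m and z of chip1 in the frame of tray between -0.003 and 0.028 m and x of chip2 in the frame of tray between -0.084 and 0.084 m and y of chip2 in the frame of tray between -0.054 and 0.054 m and z of chip2 in the frame of tray between -0.003 and 0.028 m and height (world z) of tray between 0.06 and 0.18 m and angle between tray's own z axis and vertical below 0.1 rad and linear speed of tray below 0.02 m/s and angular speed of tray below 0.1 rad/s and contact force between tray and the fingers above 2 N and contact force between tray and board below 0.05 N and contact force between tray and scraper below 0.05 N); the arm keeps its last pose, push and grip.
It fails at once if the gripper or arm touches a glass offcut (contact force between any of chip0, chip1, chip2 and the fingers above 0.2 N or contact force between any of chip0, chip1, chip2 and the arm above 0.2 N).
It fails at once if the tray is tipped by more than 17 degrees (angle between tray's own z axis and vertical above 0.3 rad).
It fails at once if a bystander is moved by more than 30 mm (distance of any of amber, amber_tall, white_dropper, shot_glass, jar, brush from where it was at the start of the episode above 0.03 m).
It also fails if it takes over 58 s, if anything falls off the work surface, if the arm or the gripper's body presses on something with over 40 N, if the wrist force passes 120 N, or if a joint passes its speed limit or range.

## Working session

There is one attempt and no reset: what is moved stays moved. The work goes in short steps, each a Python script; the robot and the scene stay as the last script left them, time stands still between calls to the robot, and variables do not carry over. Pictures are saved under pics/ and viewed, about 8 in all and at most 12, crops included, and the job is handed in when it is done.

```bash
mkdir -p pics; ls; python3 - <<'E'
from bench import *
import cv2
for n in ("top","side"):
    im=read_camera(n); cv2.imwrite(f"pics/{n}0.png",cv2.cvtColor(im,cv2.COLOR_RGB2BGR)); print(n,camera_model(n))
print(current_tool_pos(),current_eef_rot(),current_time(),current_opening())
E
```

```text
pics
top {'camera_matrix': array([[389.16704919,   0.        , 321.98332861],
       [  0.        , 389.16704919, 192.23643212],
       [  0.        ,   0.        ,   1.        ]]), 'k1': -0.014465421205839622, 'origin': array([ 410.50353056,  -12.11768187, 1043.96176652]), 'rotation': array([ 0.04193596, -0.70274888,  0.70936602, -0.03442729])}
side {'camera_matrix': array([[459.49454965,   0.        , 313.31431723],
       [  0.        , 459.49454965, 200.74813553],
       [  0.        ,   0.        ,   1.        ]]), 'k1': -0.03696081006996076, 'origin': array([ 102.07805883, -775.03228918,  940.1167248 ]), 'rotation': array([-0.3791753 ,  0.89285989, -0.22429776,  0.09336926])}
[247.05673327 573.52429503 230.33317078] [-8.01041458e-04 -5.49622164e-01  8.35412774e-01 -5.75792010e-04] 0.1 85.65615379080225
```

View pics/top0.png

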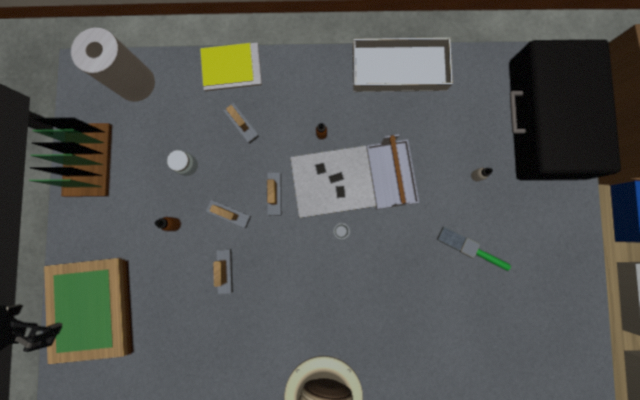

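View pics/side0.png

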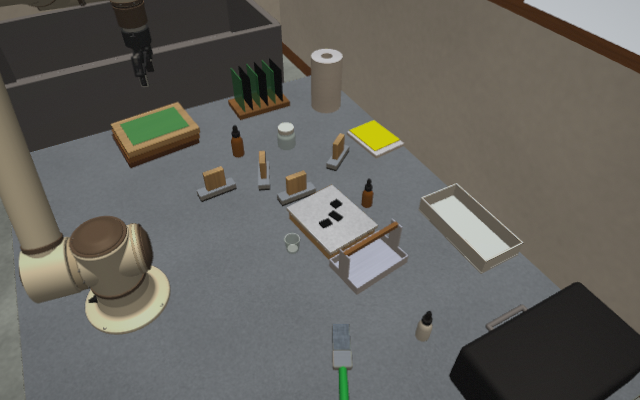

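The top view shows the board spanning about (292–376, 147–216). The tray is on its right (−y), with the bar from about (393,137) to (405,205). The real scraper is the block on the left at about (274,193), and the chips are at (320,169), (336,177) and (340,192). I'll enlarge this area.

```bash
cat > h.py <<'E'
from bench import *
import numpy as np, cv2
from scipy.spatial.transform import Rotation as R
def rays(n,px):
    m=camera_model(n);K=m["camera_matrix"]
    u=cv2.undistortPoints(np.array(px,float).reshape(-1,1,2),K,np.array([m["k1"],0,0,0,0.])).reshape(-1,2)
    q=np.array(m["rotation"])
    Rm=R.from_quat(q[[1,2,3,0]]).as_matrix() if q.ndim==1 else q
    return m["origin"],(Rm@np.c_[u,np.ones(len(u))].T).T
def world(n,px,z):
    o,d=rays(n,px); return o+d*((z-o[2])/d[:,2])[:,None]
def pix(n,P):
    m=camera_model(n);q=np.array(m["rotation"]);Rm=R.from_quat(q[[1,2,3,0]]).as_matrix()
    c=(np.array(P,float).reshape(-1,3)-m["origin"])@Rm
    return cv2.projectPoints(c.reshape(-1,1,3),np.zeros(3),np.zeros(3),m["camera_matrix"],np.array([m["k1"],0,0,0,0.]))[0].reshape(-1,2)
def crop(n,x0,y0,x1,y1,s,f,im=None):
    im=read_camera(n) if im is None else im
    c=cv2.resize(im[y0:y1,x0:x1],None,fx=s,fy=s,interpolation=cv2.INTER_CUBIC)
    cv2.imwrite("pics/"+f,cv2.cvtColor(c,cv2.COLOR_RGB2BGR))
def down(a):
    # tool pointing down, tool x (jaw) direction at world angle a
    x=np.array([np.cos(a),np.sin(a),0]);z=np.array([0,0,-1.]);y=np.cross(z,x)
    q=R.from_matrix(np.c_[x,y,z]).as_quat(); return q[[3,0,1,2]]
E
python3 - <<'E'
from h import *
crop("top",262,128,422,240,5,"topc.png")
crop("side",260,150,420,300,4,"sidec.png",cv2.cvtColor(cv2.imread("pics/side0.png"),cv2.COLOR_BGR2RGB))
print(world("top",[[322,192]],0))
E
```

```text
[[524.43798493  -1.56414902   0.        ]]
```

View pics/topc.png

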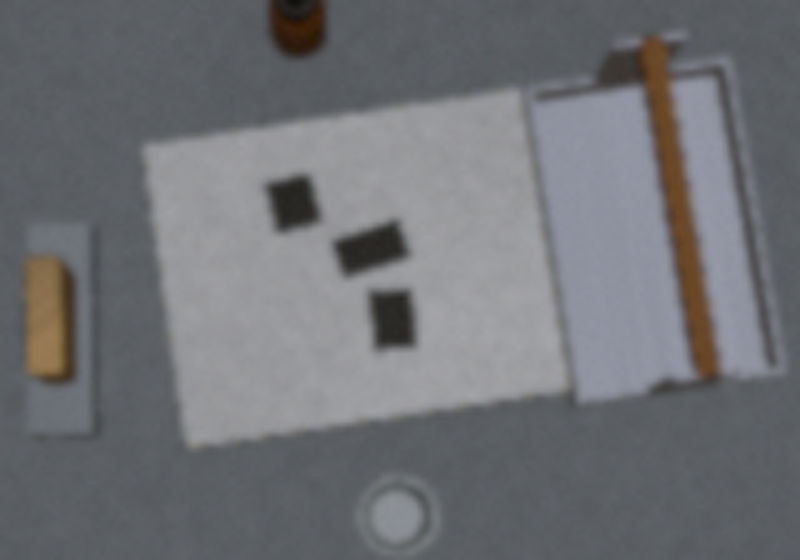

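View pics/sidec.png

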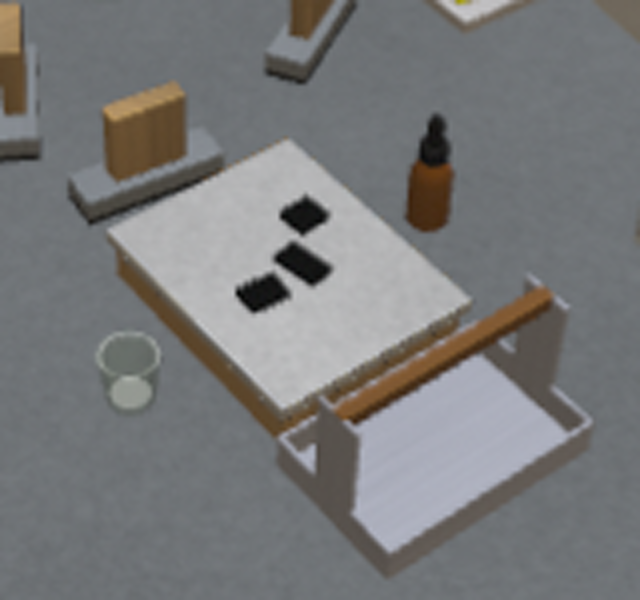

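```bash
python3 - <<'E'
from h import *
np.set_printoptions(precision=1,suppress=True)
T=lambda c:np.array(c,float)/5+[262,128]-0.4
S=lambda c:np.array(c,float)/4+[260,150]-0.4
def rect(name,cam,c,z):
    P=world(cam,c,z)[:,:2]; r=cv2.minAreaRect(P.astype(np.float32))
    e=[P[1]-P[0],P[2]-P[1]]
    print(name,cam,"ctr",P.mean(0),"edges",[np.linalg.norm(v) for v in e],[round(float(np.arctan2(v[1],v[0])),3) for v in (P[1]-P[0],P[2]-P[3],P[2]-P[1],P[3]-P[0])])
    return P
rect("board","top",T([(143,147),(521,91),(570,391),(190,447)]),45)
rect("board","side",S([(289,139),(470,300),(280,412),(108,237)]),45)
rect("foot","top",T([(28,223),(95,223),(97,435),(30,433)]),22)
rect("handle","top",T([(26,258),(62,256),(67,377),(28,377)]),85)
rect("handle","side",S([(103,109),(171,83),(186,92),(118,121)]),85)
rect("tray","top",T([(528,87),(732,60),(787,373),(577,403)]),28)
rect("tray","side",S([(590,425),(388,570),(279,437)]),28) if 0 else None
print("bar",world("top",T([(653,40),(708,375)]),105), world("side",S([(343,410),(545,293)]),105))
ch=[[(267,185),(306,176),(319,218),(279,231)],[(334,243),(398,222),(409,254),(345,275)],[(370,293),(410,291),(415,346),(377,350)]]
for c in ch: print(world("top",T(c),52)[:,:2].round(1).tolist())
E
```

```text
board top ctr [547.5 -30.2] edges [np.float64(199.6743911576602), np.float64(158.86847100365955)] [-1.432, -1.434, -3.004, -2.989]
board side ctr [549.4 -33. ] edges [np.float64(197.7760165522607), np.float64(160.38383508387705)] [-1.436, -1.427, -2.994, -2.966]
foot top ctr [520.2 125. ] edges [np.float64(35.72251563038711), np.float64(112.77373448356244)] [-1.582, -1.61, -3.13, -3.126]
handle top ctr [519.  124.9] edges [np.float64(17.993461794833173), np.float64(60.5722474607251)] [-1.525, -1.58, -3.096, -3.118]
handle side ctr [522.5 123.5] edges [np.float64(55.38900440788146), np.float64(14.779412130707446)] [0.044, 0.09, -1.233, -1.35]
tray top ctr [ 568.7 -188.8] edges [np.float64(109.64405193579002), np.float64(168.93306326512257)] [-1.448, -1.439, -3.004, -3.012]
bar [[ 651.  -176.7  105. ]
 [ 485.3 -198.6  105. ]] [[ 491.3 -200.2  105. ]
 [ 650.5 -179.2  105. ]]
[[590.2, 15.4], [594.7, -4.8], [572.6, -11.3], [566.1, 9.4]]
[[559.5, -18.9], [570.1, -52.0], [553.4, -57.5], [542.8, -24.4]]
[[533.4, -37.1], [534.2, -57.7], [505.8, -59.8], [504.0, -40.4]]
```

```bash
python3 - <<'E'
from h import *
np.set_printoptions(precision=3,suppress=True)
a=0.02-np.pi/2
for b in (a,a+np.pi): print(ik([520.3,124.6,200],down(b)), ik([569,-188.5,180],down(b+0.11)))
move_pose([520.3,124.6,200],down(a))
print(current_tool_pos(),current_joint_positions(),current_time())
line_to([520.3,124.6,43],down(a),vel=120)
print(current_tool_pos(),current_contact_force(),current_time())
crop("side",260,90,420,240,4,"pre.png")
gripper_close(60)
print(current_opening(),current_tool_pos(),current_contact_force(),current_time())
E
```

```text
[ 0.538  0.258 -0.26   0.    -1.052  1.052] [-0.05   0.381 -0.132  0.    -1.057  1.751]
[ 0.538  0.258 -0.26   0.    -1.052 -2.089] [-0.05   0.381 -0.132  0.    -1.057 -1.391]
[520.417 125.251 200.098] [ 0.539  0.258 -0.26   0.    -1.052  1.052] 2.0583
[520.812 124.866  43.692] [-0.384  0.284  0.968] 3.5167
17.124666602588686 [520.293 124.656  42.964] [-0.306  0.594  0.235] 4.1917
```

View pics/pre.png

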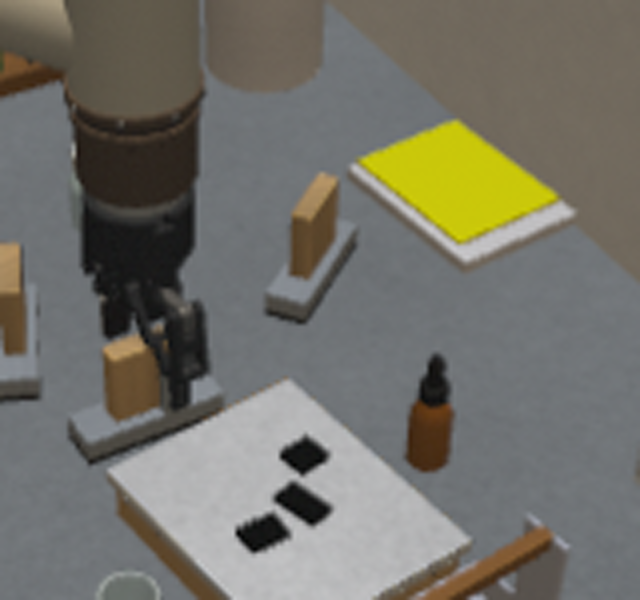

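Gripped at 17.1 mm. Next I lift it, carry it to the board's +y end and lower it while watching the force.

```bash
cat >> h.py <<'E'
C=np.array([548.5,-31.3]); TH=0.143
def bp(x,y): # board coords to world xy
    c,s=np.cos(TH),np.sin(TH); return C+[c*x-s*y,s*x+c*y]
QW=down(TH-np.pi/2)
E
python3 - <<'E'
from h import *
np.set_printoptions(precision=2,suppress=True)
line_to([520.3,124.6,115],vel=150)
p=bp(1.6,79)
line_to([*p,115],QW,vel=100)
line_to([*p,92],vel=80)
f0=current_contact_force(); print(current_tool_pos(),f0)
for z in np.arange(90.5,85,-0.75):
    line_to([*p,z],vel=30); f=current_contact_force(); print(z,current_tool_pos()[2],f-f0)
    if f[2]-f0[2]>4: break
print(current_opening(),current_time())
im=read_camera("top")
P=[[*bp(x,y),45] for x,y in ((-80,-100),(80,-100),(80,100),(-80,100))]
print(pix("top",P))
crop("top",262,128,422,240,5,"land.png",im)
E
```

```text
[538.69  47.32  91.69] [ 0.3   0.8  -1.93]
90.5 90.8588768974588 [-0.43 -0.96 -1.25]
89.75 89.8491507877005 [ 0.66 -0.15 -0.69]
89.0 88.92816617562356 [-0.68 -1.57 -0.43]
88.25 88.17389857587548 [ 0.24 -1.31 -1.07]
87.5 87.96965235603767 [-2.08  0.66  4.49]
17.880684696390677 7.4583
[[376.47 205.37]
 [366.29 145.01]
 [290.63 156.56]
 [299.51 217.2 ]]
```

View pics/land.png

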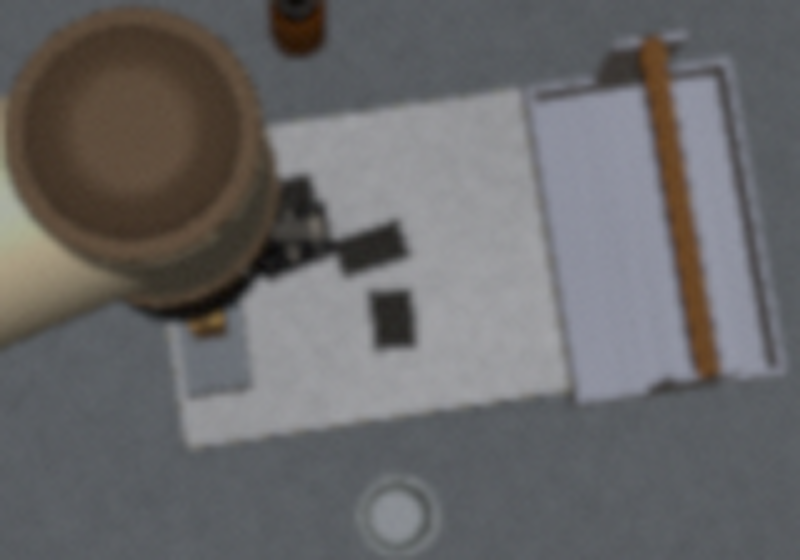

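```bash
python3 - <<'E'
from h import *
T=lambda c:np.array(c,float)/5+[262,128]-0.4
for w in world("top",T([(188,394),(251,387)]),67)[:,:2]:
    d=w-C;c,s=np.cos(TH),np.sin(TH);print(c*d[0]+s*d[1],-s*d[0]+c*d[1])
E
```

```text
-54.20909372394402 95.47014854373998
-55.53795181245945 63.58615296827253
```

The foot is where I wanted it: board x about 1, front edge at y≈63, behind every chip. Now the wipe.

```bash
python3 - <<'E'
from h import *
np.set_printoptions(precision=2,suppress=True)
z=88.4
line_to([*bp(2.0,79),z],vel=20)
for y in (-60,-98):
    line_to([*bp(2.0,y),z],vel=100); print(current_tool_pos(),current_contact_force())
pause(0.2)
line_to([*bp(2.0,20),z+2],vel=150)
print(current_opening(),current_time())
crop("top",300,110,440,215,5.5,"wiped.png")
E
```

```text
[558.99 -89.99  88.36] [ 0.05 -0.26 -2.15]
[ 564.25 -128.26   88.23] [ 0.2   0.28 -2.34]
17.54430357401952 10.9667
```

View pics/wiped.png

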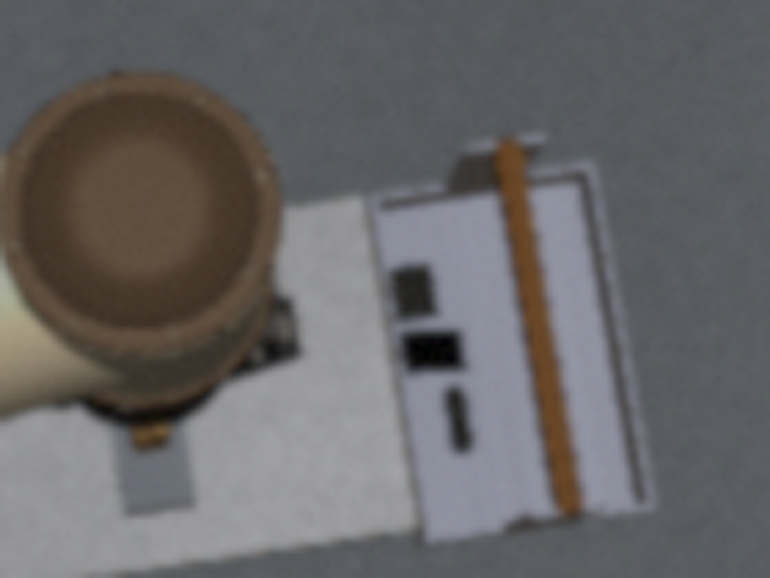

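All three chips are in the tray at about (413,290), (433,350) and (457,420), the third standing on edge. Next I set the scraper down on the board and release it.

```bash
python3 - <<'E'
from h import *
np.set_printoptions(precision=2,suppress=True)
p=bp(2.0,40)
line_to([*p,91],vel=80); f0=current_contact_force()
for z in np.arange(89,86,-0.5):
    line_to([*p,z],vel=30); f=current_contact_force()
    if f[2]-f0[2]>2.5: break
print(z,f-f0)
gripper_open(); pause(0.3); print(current_opening(),current_contact_force())
line_to([*p,200],vel=120)
pause(0.2)
q=[569.0,-189,230]
move_pose(q,down(0.135-np.pi/2))
print(current_tool_pos(),current_time())
q=bp(0,300)
line_to([569,-189,200],vel=100)
crop("side",240,130,440,280,4,"rel.png")
E
```

```text
87.5 [-2.01 -0.47  5.21]
85.75824033486437 [ 1.03 -0.57  0.82]
[ 568.74 -188.34  229.5 ] 15.4917
```

View pics/rel.png

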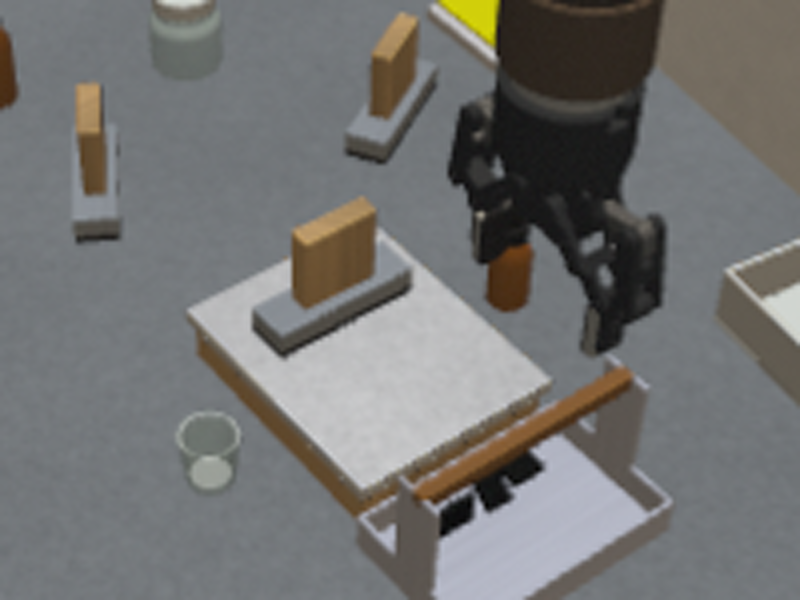

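The scraper stands upright on the board, the glass is in the tray and the tray hasn't moved. Now I take the bar.

```bash
python3 - <<'E'
from h import *
np.set_printoptions(precision=2,suppress=True)
q=down(0.132-np.pi/2)
line_to([569.5,-188.7,79],q,vel=80)
f0=current_contact_force();print(current_tool_pos(),f0)
gripper_close(90); print(current_opening(),current_contact_force())
line_to([569.5,-188.7,84],vel=20); print(current_opening(),current_contact_force(),current_ft_torque())
line_to([569.5,-188.7,179],vel=50); pause(0.5)
print(current_opening(),current_tool_pos(),current_contact_force(),current_ft_torque(),current_time())
im=read_camera("side"); crop("side",240,80,440,280,3,"lift.png",im)
crop("top",270,90,450,225,4.4,"liftt.png")
E
```

```text
[ 569.89 -188.75   79.6 ] [-1.6   0.6   0.42]
10.290769001366158 [-0.09  1.28  0.37]
10.214507655913385 [-1.    0.16 -2.69] [ 0.02  0.02 -0.01]
10.682796491386169 [ 569.51 -188.71  179.01] [ 0.03 -0.44 -2.41] [-0.02  0.02 -0.04] 21.2833
```

View pics/lift.png

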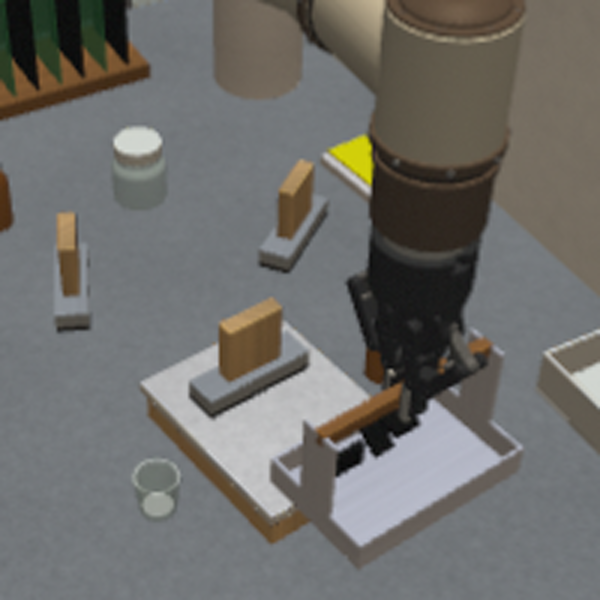

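View pics/liftt.png

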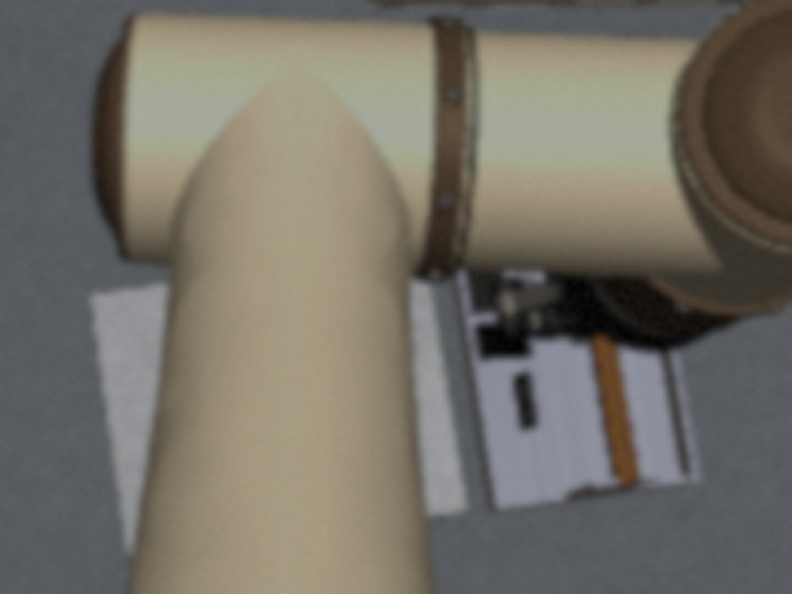

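The tray is lifted, with the chips inside and the scraper upright on the board. One numeric check that it's level, then I hand in.

```bash
python3 - <<'E'
from h import *
c,s=np.cos(.132),np.sin(.132)
P=[[569.5+c*x-s*y,-188.7+s*x+c*y,128] for x,y in ((85,-55),(-85,-55),(-85,55))]
print((pix("side",P)-[240,80])*3)
print(np.abs(current_qvel()).max(),current_opening(),current_time())
job_done()
E
```

```text
[[520.44995579 446.71148587]
 [356.29652101 545.52688141]
 [267.29911424 456.60278504]]
0.002043336108042022 10.698241965139545 21.3833
the job is handed in; nothing more can be done
```

I wiped all three offcuts into the tray, stood the scraper upright on the board and let go of it. The job is handed in at about 21 s, with the tray held by its bar about 100 mm above the table. `job_done()` gives no verdict, so I don't know how it was judged.

- **Offcuts:** the picture after the wipe showed all three in the tray, one standing on edge. In the pictures after the lift all three looked still inside, with one partly hidden by the gripper.
- **Scraper:** it stood upright and released on the board in the last side picture.
- **Tray level:** the three rim corners I could see were within about 2 pixels of where a level tray should appear.
- **Steadiness:** the arm was almost still (joint speeds at most 0.002 rad/s) and the grip was steady at 10.7 mm. The wrist carried about 2.4–2.7 N, roughly the tray's weight.
- **Bystanders:** the bystanders in the side pictures looked undisturbed. I did not measure any of them, and the white dropper bottle and the brush were outside my later crops.

No check failed or disagreed.

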